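# Find the empty cell of a flap-covered specimen crate and load the carrier

## Robot

A 6-joint arm with a two-finger parallel gripper is mounted at the origin on the work surface. World frame = base frame: x ahead of the robot, y to its left, z up, the work surface at z = 0. Lengths are in mm, angles in rad, forces in N, time in s.
With the tool pointing down it reaches from about 350 to 975 mm from the base axis. Payload 7.1 kg.
Tool frame: the origin (TCP) lies between the finger pads; the fingertips stand 19 mm ahead of it and the grasp point (between the pads) is the TCP (ctrl.tcp_to_tips is the distance from the TCP to the fingertips, in mm); z points along the fingers, y is the line along which they close (so a half turn about z gives the same grasp; the last joint's range is limited). The gripper opens to 88 mm and grips with 3 to 60 N. Pads are 20 mm wide; open, the fingers measure 115 mm over their backs; the gripper's body (75 mm by 178 mm) begins 61 mm behind the grasp point.
Start: joints at [1.225, 0.423, 1.63, -0, 1.089, -0.019], TCP at [200.602, 591.915, 241.675] pointing down, gripper open.
Joint ranges: [-3, 3], [-0.9, 2.11], [0.09, 2.58], [-1.31, 4.45], [0.11, 2.69], [-2.54, 2.54]. Speed limits (rad/s): [2.39, 2.39, 3.01, 3.14, 3.14, 3.14].

## Interface

Orientations are given as a rotation vector (axis times angle).
In Python, from workcell import status, optics, ctrl gives the robot as it stands. The module is installed in compiled form; this text tells all that it offers.
- The arm moves only by the shell command python3 -m inch 'ROWS'. ROWS is JSON, a list that holds one entry, the list of rows, each a list of 7 numbers: the shift along the tool's x, y, z in mm, then the turn, a rotation vector about the tool's x, y, z in rad, then the opening in per cent of the stroke, from 0 (shut) to 100 (fully open). A call has 1 to 20 rows; each row is the pose to reach, as a shift and turn from the pose commanded when the call began, along the tool's axes at that moment; what a row does not reach only later rows make up. A row lasts 1/10 s, in which the tool goes at most 50 mm and 8.59 degrees, less where a joint would pass 70% of its speed; a pose out of reach is approached as far as the arm can. A call with a gripper value outside its range is refused whole. The fingers move at their own pace and stop on an object; the grip force is fixed at half the most. Time passes only in rows, so rows that repeat a pose let the fingers close. It gives the time, the measured TCP pose, the force, the opening and the grip force at its end, in the units of the state.
- status.get_obs(): the state, without advancing time (a new reading comes with each control period).
- optics.get_image(name): name is "scene" or "top" or "wrist"; returns a dict with "frame" (420x560x3 uint8, red, green, blue), "fx", "fy", "cx", "cy" (pixels), "rvec" (rotation vector, rad) and "tvec" (3), from world to camera coordinates, as OpenCV has them; the wrist camera has in their place "hand_eye" (4x4, takes a point from camera to tool coordinates, whose origin is the TCP and whose axes are the flange's). Camera axes: x right, y down, z forward; pixel columns grow to the right and rows downward; lengths in mm; the calibration is good to about 2 mm. A picture is of the moment at which its call begins: read the wrist's pose just before it. There is no depth.
- ctrl.close_job(): hands the job in; it is judged then, once.
The state is a dict: "t": time; "qpos": joint angles; "qvel": joint speeds; "joint_torque": joint torques, N m; "ee_pos": TCP position; "orientation": TCP orientation; "ft_force": force on the tool from outside, world axes, zero at the start; "moment": the same for the moment, N m; "width": finger opening in mm; "grasp_force": force on a finger pad.
Only numpy, scipy, OpenCV 4.12 (cv2) and the standard library are available. Lean on these libraries where they do the work, as an engineer would, in place of code of your own. Each camera call takes 0.05 s, during which the arm holds its last target. There are 200 camera calls.

## Task

Three of the four flap-covered cells of the blue crate are full: before moving the specimen carrier, feel gently with the fingertips through the flaps for the empty cell, pushing its flap well down. Then pick up the carrier, turn it end for end and lower it, without dropping it, through that flap until it stands fully home, upright, with its orange end at the crate's orange end wall; let go. Do not touch the microscope, and leave the tumbler and the jar where they stand.

Things in the scene. Friction and masses are not known exactly. Their poses are not given: they have to be found in the camera images.
- crate: Blue plastic specimen crate fixed to the bench, 172 x 201 x 70 mm. Origin: centre of its underside, z up, x along its cells. Its +x end wall is orange with an orange band, the other walls blue. Walls 5 mm thick divide it into four equal cells side by side along y (pitch 49 mm), each 162 mm long (x) and 44 mm wide (y), floors 6 mm above the bench, each covered by a flap.
- carrier_mid (a point): Centre (half-way up, 54 mm above its underside) of the loose specimen carrier: an upright aluminium bar 150 mm long (x), 26 mm wide (y), 58 mm tall, with dark round specimens in its sides; on top a black grip fin 80 mm long, 14 mm wide, rising to 108 mm above the underside. x points to its orange end, z up. 0.35 to 0.55 kg.
- carrier_end (a point): Centre of the end face of the carrier's orange-capped end, 75 mm along x from its centre, 29 mm above its underside. Home in the empty cell, the carrier stands on the liner, its underside 10 mm above the bench, only the fin above the rim. It has 12 mm of play along the cell and 18 mm across, less what the opened flap takes beside it (up to 9 mm, hinge side); the flap presses lightly on it.
- cell1 (a point): Centre of the mouth of cell 1, at the crate's -y side (2, 3, 4 follow towards +y), level with the rim, 70 mm above the bench. Three of the cells, any of them, hold steel coupon stacks (150 mm long, 34 mm wide, 38 to 46 mm tall, about 0.75 kg) hidden under the flaps; the other is empty but for a 4 mm rubber liner on its floor.
- cell2 (a point): Centre of the mouth of cell 2, as cell 1.
- cell3 (a point): Centre of the mouth of cell 3, as cell 1.
- cell4 (a point): Centre of the mouth of cell 4, as cell 1.
- flap1 (a joint): Grey flap over cell 1, 158 x 40 x 3 mm, top 2 mm below the rim, hinged along the cell's -y edge. 0: closed, level; grows (rad, to 1.5) as its free +y edge is pushed down into the cell. A light spring shuts it (about 1 to 3 N at its middle). In a filled cell it stops hard on the coupons at 0.3 to 0.6 rad (3 to 16 mm of push, more near the free edge); in the empty one it swings right down.
- flap2 (a joint): Flap of cell 2, as flap 1.
- flap3 (a joint): Flap of cell 3, as flap 1.
- flap4 (a joint): Flap of cell 4, as flap 1.
- microscope: Bystander: white inverted microscope, fixed, base 260 x 180 mm, black stage 220 x 200 mm, 0.40 m tall. Origin at the centre of its underside.
- tumbler: Bystander: blue and steel tumbler, loose, 74 mm across, 130 mm tall. Origin at the centre of its underside.
- bottle: Bystander: amber glass jar with a red cap, loose, 56 mm across, 120 mm tall. Origin at the centre of its underside.
Mind the look-alikes: they are no part of the job. Of the things that look like the part that bears carrier_mid, the larger one is meant.

How it is judged:
By the outcome, as a careful person would: the job done as asked, in the order asked, and still so for the second after the job is handed in, with the robot touching nothing.
It also fails if it takes over 72 s, if anything falls off the work surface, if the arm or the gripper's body presses on something with over 40 N, if the wrist force passes 120 N, or if a joint passes its speed limit or range.

## Working session

There is one attempt and no reset: what is moved stays moved. The work goes in short steps, Python scripts to look and compute and a shell command to move; the robot and the scene stay as the last step left them, time stands still between calls to the robot, and variables do not carry over. Pictures are saved under pics/ and viewed, at most 10 in all, crops included, and the job is handed in when it is done.

```bash
mkdir -p pics; ls; python3 - <<'E'
from workcell import status, optics, ctrl
import cv2
o=status.get_obs();print(o)
for n in("scene","top"):
    d=optics.get_image(n);print({k:v for k,v in d.items() if k!="frame"})
    cv2.imwrite(f"pics/{n}0.png",d["frame"][:,:,::-1])
print(ctrl.tcp_to_tips)
E
```

```text
pics
{'t': 0.0, 'qpos': array([ 1.22498082e+00,  4.23845375e-01,  1.63069251e+00,  2.30547650e-05,
        1.08857528e+00, -1.90085791e-02]), 'qvel': array([-0.00114513, -0.00061581, -0.00107186, -0.00105115, -0.00027138,
       -0.00161654]), 'joint_torque': array([ 1.40217922e-03, -5.44645393e+01, -2.73666108e+01,  6.44440879e-02,
        2.28013296e-02, -1.19633823e-04]), 'ee_pos': array([200.43502498, 591.43467781, 240.8978491 ]), 'orientation': array([-5.11034031e-01, -3.09944898e+00,  2.34274628e-03]), 'ft_force': array([-0.52000247, -0.4628384 ,  0.26605057]), 'moment': array([-0.01029849,  0.02647261, -0.03618081]), 'grasp_force': 0.0, 'width': 87.85839506785793}
{'fx': 492.2598993356864, 'fy': 492.2598993356864, 'cx': 281.8769525819708, 'cy': 211.83160073499297, 'rvec': array([ 2.15688206,  0.93058412, -0.38893417]), 'tvec': array([-406.61336708, -282.0186132 , 1716.80512203])}
{'fx': 495.6553217630235, 'fy': 495.6553217630235, 'cx': 280.07819816413814, 'cy': 204.4337795550258, 'rvec': array([ 2.15217161, -2.18195395,  0.11880453]), 'tvec': array([ -45.12750318,  605.7795916 , 1346.48614273])}
19.0
```

View pics/scene0.png

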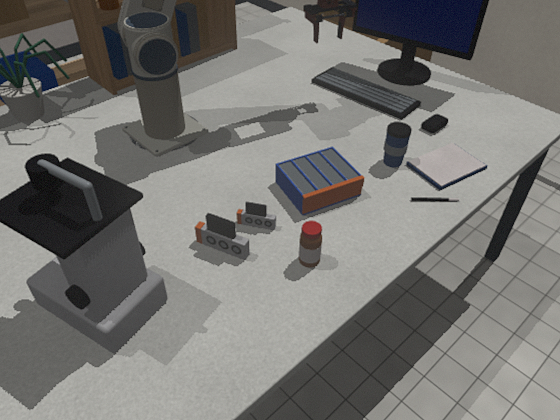

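View pics/top0.png

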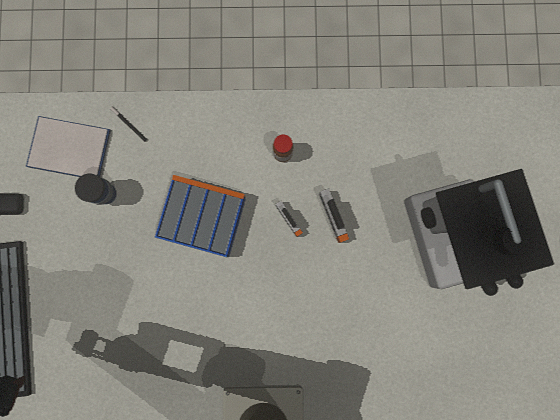

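The top image shows two carriers: a small one near (289,217) and a large one near (333,215). In the scene view they are at (256,216) and (222,238). The larger fits carrier_mid. The crate is at (200,215), with its orange end up (+x). I'll confirm this in one enlarged crop.

```bash
cat > h.py <<'E'
import numpy as np, cv2
from workcell import status, optics, ctrl
def cam(d):
    K=np.array([[d["fx"],0,d["cx"]],[0,d["fy"],d["cy"]],[0,0,1]])
    if "rvec" in d: return K,cv2.Rodrigues(d["rvec"])[0],np.array(d["tvec"],float)
    o=d["obs"];R=cv2.Rodrigues(o["orientation"])[0];H=np.array(d["hand_eye"])
    Rw=R@H[:3,:3];p=R@H[:3,3]+o["ee_pos"];return K,Rw.T,-Rw.T@p
def shot(n):
    o=status.get_obs();d=optics.get_image(n);d["obs"]=o;return d
def atz(C,u,v,z):
    K,R,t=C;c=-R.T@t;r=R.T@np.linalg.solve(K,[u,v,1]);return c+r*(z-c[2])/r[2]
def proj(C,P):
    K,R,t=C;q=(R@np.atleast_2d(P).T).T+t;q=q@K.T;return q[:,:2]/q[:,2:]
E
python3 - <<'E'
from h import *
t=cv2.imread("pics/top0.png");s=cv2.imread("pics/scene0.png")
a=cv2.resize(t[160:265,140:380],None,fx=3,fy=3,interpolation=cv2.INTER_CUBIC)
b=cv2.resize(s[140:270,180:380],None,fx=2,fy=2,interpolation=cv2.INTER_CUBIC)
im=np.zeros((575,720,3),np.uint8);im[:315]=a;im[315:,:400]=b
cv2.imwrite("pics/crop.png",im)
E
```

```text
(no output)
```

View pics/crop.png

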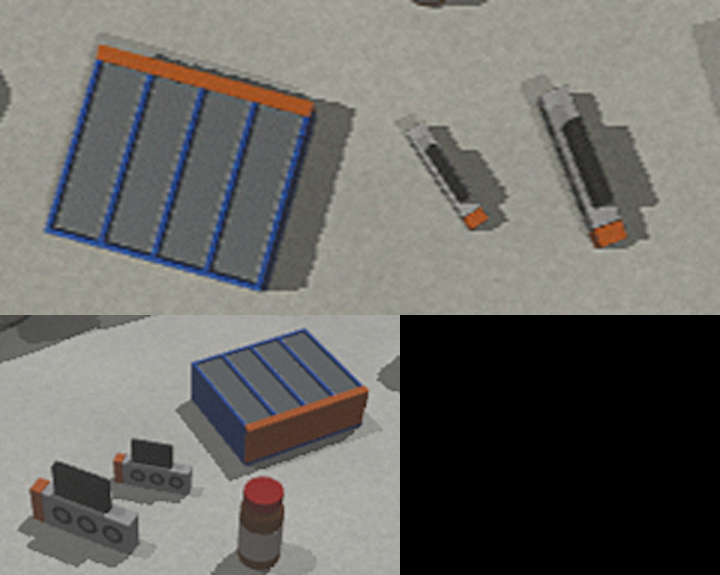

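```bash
python3 - <<'E'
from h import *
from scipy.optimize import least_squares
d=shot("top");C=cam(d)
g=lambda u,v:(u/3+140-1/3,v/3+160-1/3)
print("cam",-C[1].T@C[2])
def fit(L,px,x0):
    L=np.array(L,float);px=np.array([g(*p) for p in px])
    def W(q):
        c,s=np.cos(q[2]),np.sin(q[2]);return np.c_[q[0]+c*L[:,0]-s*L[:,1],q[1]+s*L[:,0]+c*L[:,1],L[:,2]]
    r=least_squares(lambda q:(proj(C,W(q))-px).ravel(),x0,x_scale=[10,10,.1]);print(r.x,r.fun.round(1));return r.x
q=fit([[86,100.5,70],[86,-100.5,70],[-86,-100.5,70],[-86,100.5,70]],[(97,46),(314,104),(265,290),(46,231)],[500,200,-.2])
c,s=np.cos(q[2]),np.sin(q[2])
for i in range(4):
    y=-73.5+49*i;print("cell",i+1,q[0]-s*y,q[1]+c*y)
fit([[-75,13,58],[-75,-13,58],[75,13,58],[75,-13,58],[40,7,108],[40,-7,108],[-40,7,108],[-40,-7,108]],
 [(570,85),(543,92),(627,236),(597,247),(611,204),(597,210),(578,118),(565,120)],[500,-100,-2.9])
o=d["obs"];print(cv2.Rodrigues(o["orientation"])[0].round(3))
for n,u,v,z in(("tumb",94,188,130),("jar",283,144,120),("small",289,217,60)):print(n,atz(C,u,v,z))
E
```

```text
cam [ 457.18171039  -49.60212753 1403.76452809]
[ 5.74348981e+02  1.63696339e+02 -2.68948013e-01] [ 0.8  0.6 -0.3 -0.2 -0.6 -0.5  0.2  0.2]
cell 1 554.8187505982153 92.83859306528842
cell 2 567.8389039315668 140.07709015374388
cell 3 580.8590572649184 187.31558724219934
cell 4 593.87921059827 234.5540843306548
[ 571.22114002 -199.67042519   -2.81858335] [-0.6 -0.2 -0.6  0.5 -0.8  1.2  0.2  0.7  0.4 -0.7  0.  -1.   1.  -0.7
  0.3  0.3]
[[-0.947  0.321 -0.   ]
 [ 0.321  0.947 -0.001]
 [ 0.    -0.001 -1.   ]]
tumb [644.04491231 428.64631039 130.        ]
jar [756.01562101 -63.13190377 120.        ]
small [567.44836158 -77.15677264  60.        ]
```

```bash
cat >> h.py <<'E'
CR=[574.35,163.70,-0.269]
def crate(x,y,z,q=CR):
    c,s=np.cos(q[2]),np.sin(q[2]);return np.array([q[0]+c*x-s*y,q[1]+s*x+c*y,z])
def go(P,psi=None):
    o=status.get_obs();R=cv2.Rodrigues(o["orientation"])[0];now=np.arctan2(R[1,1],R[0,1])
    print("shift",(R.T@(np.array(P)-o["ee_pos"])).round(1),"turnz",None if psi is None else round(-(psi-now),3),"at",o["ee_pos"].round(1),"psi",round(now,3),"tilt",R[:,2].round(3),"F",o["ft_force"].round(1),"w",round(o["width"],1),"t",o["t"])
E
python3 -c "
from h import *
go(crate(0,73.5+4,241),1.302)"
```

```text
shift [-4.870e+02 -2.078e+02  3.000e-01] turnz -0.058 at [200.5 591.6 241.1] psi 1.244 tilt [-0.    -0.001 -1.   ] F [-0.2  0.3 -0.7] w 87.2 t 0.15
```

```bash
python3 -m inch '[[[-40,-17,0,0,0,-0.005,0],[-80,-34,0,0,0,-0.01,0],[-120,-51,0,0,0,-0.015,0],[-160,-68,0,0,0,-0.02,0],[-200,-85,0,0,0,-0.025,0],[-240,-102,0,0,0,-0.03,0],[-280,-119,0,0,0,-0.035,0],[-320,-136,0,0,0,-0.04,0],[-360,-154,0,0,0,-0.045,0],[-400,-171,0,0,0,-0.05,0],[-440,-188,0,0,0,-0.055,0],[-465,-198,0,0,0,-0.058,0],[-480,-205,0,0,0,-0.058,0],[-487,-208,0,0,0,-0.058,0],[-487,-208,0,0,0,-0.058,0],[-487,-208,0,0,0,-0.058,0]]]'; python3 - <<'E'
from h import *
d=shot("wrist");C=cam(d);im=d["frame"][:,:,::-1].copy()
for i in range(4):
    y=-73.5+49*i
    pts=proj(C,[crate(a,y+b,70) for a,b in((81,22),(81,-22),(-81,-22),(-81,22))])
    cv2.polylines(im,[pts.round().astype(int)],True,(0,255,0),1)
cv2.polylines(im,[proj(C,[crate(a,b,70) for a,b in((86,100.5),(86,-100.5),(-86,-100.5),(-86,100.5))]).round().astype(int)],True,(0,0,255),1)
cv2.imwrite("pics/w1.png",im)
go(crate(0,77.5,100),1.302)
E
```

```text
t: 1.75
ee_pos: [594.2, 239.4, 241.5]
orientation: [-0.42, -3.113, 0.0]
ft_force: [-0.3, 0.4, 0.1]
width: 0.6
grasp_force: 0.0
shift [ -1.2  -0.9 141.6] turnz 0.001 at [594.1 239.6 241.6] psi 1.303 tilt [-0.001  0.    -1.   ] F [0.6 0.1 0.1] w 0.5 t 1.8
```

View pics/w1.png

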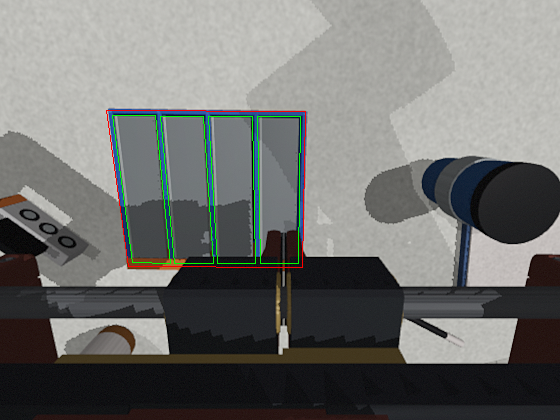

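The wrist view agrees with the crate fit: the drawn outline lies within about 2 px (2 mm) of the rim at (108,110)-(305,267). I'll start by feeling cell 4.

```bash
python3 -m inch '[[[-1,-1,35,0,0,0,0],[-1,-1,70,0,0,0,0],[-1,-1,100,0,0,0,0],[-1,-1,125,0,0,0,0],[-1,-1,140,0,0,0,0],[-1,-1,146,0,0,0,0],[-1,-1,150,0,0,0,0],[-1,-1,152,0,0,0,0],[-1,-1,154,0,0,0,0],[-1,-1,155,0,0,0,0],[-1,-1,155,0,0,0,0]]]'
python3 -m inch '[[[0,0,1,0,0,0,0],[0,0,2,0,0,0,0],[0,0,3,0,0,0,0],[0,0,3,0,0,0,0]]]'
python3 -m inch '[[[0,0,1,0,0,0,0],[0,0,2,0,0,0,0],[0,0,3,0,0,0,0],[0,0,3,0,0,0,0]]]'
```

```text
t: 2.9
ee_pos: [596.2, 237.5, 87.2]
orientation: [0.421, 3.112, 0.001]
ft_force: [-0.3, 1.0, 1.3]
width: 0.4
grasp_force: 0.2
t: 3.3
ee_pos: [595.8, 237.3, 83.6]
orientation: [0.421, 3.113, -0.0]
ft_force: [0.4, -0.4, 0.7]
width: 0.7
grasp_force: 0.3
t: 3.7
ee_pos: [595.7, 237.3, 80.5]
orientation: [-0.421, -3.113, 0.0]
ft_force: [-0.3, -1.0, 1.1]
width: 0.3
grasp_force: 0.3
```

```bash
python3 -m inch '[[[0,0,1,0,0,0,0],[0,0,2,0,0,0,0],[0,0,2,0,0,0,0]]]'
python3 -m inch '[[[0,0,1,0,0,0,0],[0,0,2,0,0,0,0],[0,0,2,0,0,0,0]]]'
```

```text
t: 4.0
ee_pos: [595.8, 237.4, 78.8]
orientation: [-0.421, -3.113, -0.0]
ft_force: [-1.2, 0.1, 1.9]
width: 0.5
grasp_force: 0.6
t: 4.3
ee_pos: [595.9, 237.5, 78.4]
orientation: [0.421, 3.113, 0.0]
ft_force: [-4.4, -1.3, 16.2]
width: 0.7
grasp_force: 6.5
```

Cell 4 stops hard at a depth of 8.6 mm (16 N), so it is full. Next is cell 3.

```bash
python3 -m inch '[[[0,0,-8,0,0,0,0],[0,0,-18,0,0,0,0],[0,0,-21,0,0,0,0],[0,-15,-21,0,0,0,0],[0,-32,-21,0,0,0,0],[0,-45,-21,0,0,0,0],[0,-49,-21,0,0,0,0],[0,-49,-21,0,0,0,0],[0,-49,-18,0,0,0,0],[0,-49,-14,0,0,0,0],[0,-49,-10,0,0,0,0],[0,-49,-7,0,0,0,0],[0,-49,-5,0,0,0,0],[0,-49,-5,0,0,0,0]]]'
python3 -m inch '[[[0,0,1,0,0,0,0],[0,0,2,0,0,0,0],[0,0,3,0,0,0,0],[0,0,3,0,0,0,0]]]'
python3 -m inch '[[[0,0,1,0,0,0,0],[0,0,2,0,0,0,0],[0,0,2,0,0,0,0]]]'
```

```text
t: 5.7
ee_pos: [582.6, 190.3, 81.2]
orientation: [-0.421, -3.113, 0.0]
ft_force: [0.7, 0.5, 0.5]
width: 0.3
grasp_force: 0.3
t: 6.1
ee_pos: [582.8, 190.1, 78.7]
orientation: [0.421, 3.113, 0.0]
ft_force: [1.0, -0.7, 1.1]
width: 0.3
grasp_force: 0.4
t: 6.4
ee_pos: [582.8, 190.1, 76.6]
orientation: [0.421, 3.113, 0.0]
ft_force: [-0.4, -0.8, 0.7]
width: 0.8
grasp_force: 0.4
```

```bash
python3 -m inch '[[[0,0,1,0,0,0,0],[0,0,2,0,0,0,0],[0,0,3,0,0,0,0],[0,0,3,0,0,0,0]]]'
python3 -m inch '[[[0,0,1,0,0,0,0],[0,0,2,0,0,0,0],[0,0,3,0,0,0,0],[0,0,3,0,0,0,0]]]'
```

```text
t: 6.8
ee_pos: [582.7, 190.1, 73.5]
orientation: [-0.421, -3.113, 0.0]
ft_force: [0.8, 0.1, -1.1]
width: 0.5
grasp_force: 0.4
t: 7.2
ee_pos: [582.7, 190.1, 70.5]
orientation: [-0.421, -3.113, 0.0]
ft_force: [0.1, 0.8, 0.2]
width: 0.5
grasp_force: 0.4
```

```bash
python3 -m inch '[[[0,0,1,0,0,0,0],[0,0,2,0,0,0,0],[0,0,3,0,0,0,0],[0,0,3,0,0,0,0]]]'
python3 -m inch '[[[0,0,1,0,0,0,0],[0,0,2,0,0,0,0],[0,0,3,0,0,0,0],[0,0,4,0,0,0,0],[0,0,4,0,0,0,0]]]'
python3 -m inch '[[[0,0,1,0,0,0,0],[0,0,3,0,0,0,0],[0,0,5,0,0,0,0],[0,0,7,0,0,0,0],[0,0,9,0,0,0,0],[0,0,9,0,0,0,0]]]'
```

```text
t: 7.6
ee_pos: [582.7, 190.1, 67.5]
orientation: [-0.421, -3.113, 0.0]
ft_force: [0.5, 0.8, 0.2]
width: 0.5
grasp_force: 0.4
t: 8.1
ee_pos: [582.7, 190.1, 63.5]
orientation: [-0.421, -3.113, 0.0]
ft_force: [0.2, -0.0, 0.2]
width: 0.6
grasp_force: 0.4
t: 8.7
ee_pos: [582.6, 190.1, 54.3]
orientation: [-0.421, -3.113, 0.0]
ft_force: [0.2, 0.5, 0.8]
width: 0.7
grasp_force: 0.4
```

Cell 3 is the empty one: the tips are at z=35 and meet no resistance. I'll push a little deeper, then lift and go to the carrier.

```bash
python3 -m inch '[[[0,0,3,0,0,0,0],[0,0,6,0,0,0,0],[0,0,8,0,0,0,0],[0,0,8,0,0,0,0],[0,0,0,0,0,0,0],[0,0,-15,0,0,0,0],[0,0,-35,0,0,0,0],[0,0,-65,0,0,0,0],[0,0,-100,0,0,0,0],[0,0,-140,0,0,0,0],[0,0,-170,0,0,0,0],[0,0,-185,0,0,0,0],[0,0,-190,0,0,0,0],[0,0,-190,0,0,0,0]]]'
python3 -c "
from h import *
go((571.2,-199.7,240),-1.248)"
```

```text
t: 10.1
ee_pos: [582.5, 190.1, 244.9]
orientation: [0.421, 3.113, 0.0]
ft_force: [-0.6, -0.1, 0.1]
width: 0.5
grasp_force: 0.0
shift [ -92.5 -378.8    4.8] turnz 2.55 at [582.5 190.1 244.9] psi 1.302 tilt [ 0.  0. -1.] F [-0.6 -0.1  0.1] w 0.5 t 10.1
```

```bash
python3 -m inch '[[[-4,-15,0,0,0,0.1,60],[-8,-34,0,0,0,0.24,60],[-13,-54,0,0,0,0.38,60],[-18,-75,0,0,0,0.52,60],[-23,-96,0,0,0,0.66,60],[-29,-118,0,0,0,0.8,60],[-34,-140,0,0,0,0.94,60],[-39,-162,0,0,0,1.08,60],[-45,-184,0,0,0,1.22,60],[-50,-206,0,0,0,1.36,60],[-56,-228,0,0,0,1.5,60],[-61,-250,0,0,0,1.64,60],[-66,-272,0,0,0,1.78,60],[-72,-294,0,0,0,1.92,60],[-77,-316,0,0,0,2.06,60],[-82,-338,0,0,0,2.2,60],[-87,-355,0,0,0,2.34,60],[-91,-372,0,0,0,2.47,60],[-92,-379,0,0,0,2.55,60],[-92,-379,0,0,0,2.55,60]]]'
python3 - <<'E'
from h import *
d=shot("wrist");C=cam(d);im=d["frame"][:,:,::-1].copy()
q=[571.2,-199.7,-2.8186]
for L,W,z in((75,13,58),(40,7,108)):
    cv2.polylines(im,[proj(C,[crate(a,b,z,q) for a,b in((L,W),(L,-W),(-L,-W),(-L,W))]).round().astype(int)],True,(0,255,0),1)
cv2.imwrite("pics/w2.png",im)
go((571.2,-199.7,85),-1.248)
E
```

```text
t: 12.1
ee_pos: [569.7, -200.3, 242.4]
orientation: [-3.1, -0.501, 0.005]
ft_force: [0.4, -0.2, -0.3]
width: 52.7
grasp_force: 0.0
shift [  1.7   0.8 157.7] turnz 0.001 at [ 569.8 -199.7  242.7] psi -1.247 tilt [-0.003  0.001 -1.   ] F [0.2 0.1 0.2] w 52.7 t 12.15
```

View pics/w2.png

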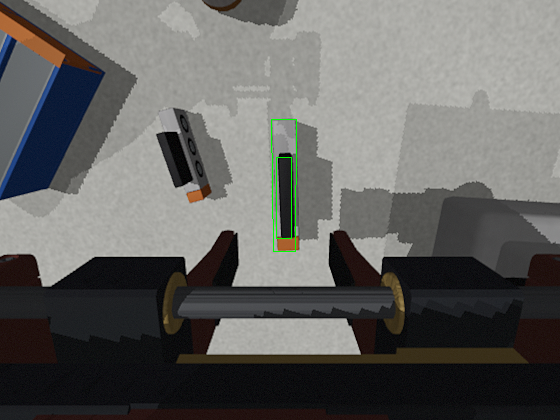

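The wrist view shows the fin at (279-292,155-240) and the orange cap at (278-299,237-250). The fit overlays them within about 2 px, so I'll descend and grip.

```bash
python3 -m inch '[[[2,1,30,0,0,0,60],[2,1,65,0,0,0,60],[2,1,95,0,0,0,60],[2,1,120,0,0,0,60],[2,1,140,0,0,0,60],[2,1,150,0,0,0,60],[2,1,156,0,0,0,60],[2,1,157,0,0,0,60],[2,1,157,0,0,0,60]]]'
python3 -m inch '[[[0,0,0,0,0,0,30],[0,0,0,0,0,0,20],[0,0,0,0,0,0,10],[0,0,0,0,0,0,0],[0,0,0,0,0,0,0],[0,0,0,0,0,0,0],[0,0,0,0,0,0,0],[0,0,0,0,0,0,0]]]'
```

```text
t: 13.05
ee_pos: [573.4, -200.1, 88.3]
orientation: [3.1, 0.506, 0.001]
ft_force: [1.0, -1.0, -0.5]
width: 52.7
grasp_force: 0.0
t: 13.85
ee_pos: [573.2, -200.2, 87.8]
orientation: [3.101, 0.505, 0.0]
ft_force: [0.5, -0.3, 1.4]
width: 13.8
grasp_force: 30.0
```

```bash
python3 -m inch '[[[0,0,-3,0,0,0,0],[0,0,-10,0,0,0,0],[0,0,-22,0,0,0,0],[0,0,-38,0,0,0,0],[0,0,-56,0,0,0,0],[0,0,-75,0,0,0,0],[0,0,-94,0,0,0,0],[0,0,-112,0,0,0,0],[0,0,-125,0,0,0,0],[0,0,-132,0,0,0,0],[0,0,-135,0,0,0,0],[0,0,-135,0,0,0,0]]]'
python3 -c "
from h import *
go(crate(-2,24.5+4,222),1.302)"
```

```text
t: 15.05
ee_pos: [572.9, -200.0, 222.8]
orientation: [3.101, 0.505, -0.0]
ft_force: [0.1, 0.2, -4.0]
width: 13.6
grasp_force: 30.0
shift [ 131.  -369.2    0.8] turnz -2.55 at [ 572.9 -200.   222.8] psi -1.248 tilt [-0. -0. -1.] F [ 0.1  0.2 -4. ] w 13.6 t 15.05
```

```bash
python3 -m inch '[[[1,-3,0,0,0,-0.02,0],[3,-8,0,0,0,-0.06,0],[6,-16,0,0,0,-0.12,0],[10,-27,0,0,0,-0.19,0],[14,-39,0,0,0,-0.27,0],[18,-51,0,0,0,-0.35,0],[22,-63,0,0,0,-0.43,0],[27,-75,0,0,0,-0.51,0],[31,-87,0,0,0,-0.59,0],[35,-98,0,0,0,-0.67,0],[39,-110,0,0,0,-0.75,0],[43,-122,0,0,0,-0.83,0],[47,-134,0,0,0,-0.91,0],[51,-145,0,0,0,-1.0,0],[55,-156,0,0,0,-1.08,0],[60,-168,0,0,0,-1.16,0],[63,-178,0,0,0,-1.22,0],[65,-184,0,0,0,-1.26,0],[66,-186,0,0,0,-1.27,0]]]'
python3 -c "
from h import *
go(crate(-2,24.5+4,222),1.302)"
```

```text
t: 16.95
ee_pos: [576.2, -2.0, 222.0]
orientation: [-2.194, -2.247, 0.001]
ft_force: [0.1, -0.9, -4.8]
width: 13.8
grasp_force: 30.0
shift [193.6   8.4   0. ] turnz -1.278 at [576.2  -2.  222. ] psi 0.024 tilt [-0.001  0.    -1.   ] F [ 0.1 -0.9 -4.8] w 13.8 t 16.95
```

```bash
python3 -m inch '[[[3,0,0,0,0,-0.02,0],[9,0,0,0,0,-0.06,0],[18,1,0,0,0,-0.12,0],[29,1,0,0,0,-0.19,0],[41,2,0,0,0,-0.27,0],[53,2,0,0,0,-0.35,0],[65,3,0,0,0,-0.43,0],[78,3,0,0,0,-0.51,0],[90,4,0,0,0,-0.59,0],[102,4,0,0,0,-0.67,0],[114,5,0,0,0,-0.75,0],[127,5,0,0,0,-0.83,0],[139,6,0,0,0,-0.91,0],[152,7,0,0,0,-1.0,0],[164,7,0,0,0,-1.08,0],[176,8,0,0,0,-1.16,0],[186,8,0,0,0,-1.22,0],[191,8,0,0,0,-1.26,0],[194,8,0,0,0,-1.278,0],[194,8,0,0,0,-1.278,0]]]'
python3 - <<'E'
from h import *
go(crate(-2,24.5+4,222),1.302)
out=[]
for n in("wrist","top"):
    d=shot(n);C=cam(d);im=d["frame"][:,:,::-1].copy()
    for y in(24.5,):
        cv2.polylines(im,[proj(C,[crate(a,y+b,70) for a,b in((81,22),(81,-22),(-81,-22),(-81,22))]).round().astype(int)],True,(0,255,0),1)
    p=crate(-2,28.5,0);q=[p[0],p[1],-.269]
    p=crate(1.8,0,0,q);q=[p[0],p[1],-.269]
    cv2.polylines(im,[proj(C,[crate(a,b,222-88+58,q) for a,b in((75,13),(75,-13),(-75,-13),(-75,13))]).round().astype(int)],True,(0,0,255),1)
    out.append(im)
cv2.imwrite("pics/w3.png",out[0])
E
```

```text
t: 18.95
ee_pos: [580.3, 191.7, 222.6]
orientation: [-0.423, -3.113, 0.0]
ft_force: [0.1, 0.1, -4.8]
width: 13.7
grasp_force: 30.0
shift [ 0.3 -0.   0.6] turnz -0.001 at [580.3 191.7 222.6] psi 1.301 tilt [-0. -0. -1.] F [ 0.1  0.1 -4.8] w 13.7 t 18.95
```

View pics/w3.png

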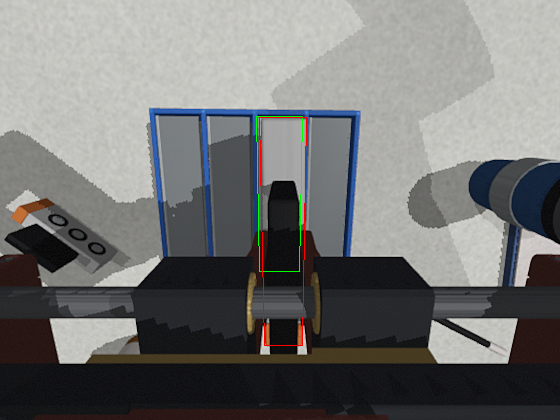

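The carrier is over cell 3: its body covers (258-307,118-345) in red, and the cell mouth is (257-304,117-271). The orange end is at the crate's orange end. I'll lower it now, checking the force.

```bash
python3 -m inch '[[[0,0,8,0,0,0,0],[0,0,20,0,0,0,0],[0,0,35,0,0,0,0],[0,0,48,0,0,0,0],[0,0,56,0,0,0,0],[0,0,60,0,0,0,0],[0,0,60,0,0,0,0]]]'
python3 -m inch '[[[0,0,3,0,0,0,0],[0,0,6,0,0,0,0],[0,0,9,0,0,0,0],[0,0,12,0,0,0,0],[0,0,12,0,0,0,0]]]'
python3 -m inch '[[[0,0,3,0,0,0,0],[0,0,6,0,0,0,0],[0,0,9,0,0,0,0],[0,0,12,0,0,0,0],[0,0,12,0,0,0,0]]]'
```

```text
t: 19.75
ee_pos: [580.0, 191.3, 161.8]
orientation: [-0.424, -3.112, 0.001]
ft_force: [0.7, 0.0, -4.1]
width: 13.8
grasp_force: 30.0
t: 20.25
ee_pos: [580.4, 191.5, 150.5]
orientation: [0.424, 3.113, 0.0]
ft_force: [0.7, -0.6, -2.8]
width: 14.0
grasp_force: 30.0
t: 20.75
ee_pos: [580.1, 191.5, 138.1]
orientation: [-0.424, -3.112, 0.0]
ft_force: [-0.2, 1.7, -4.0]
width: 13.7
grasp_force: 30.0
```

```bash
python3 -m inch '[[[0,0,3,0,0,0,0],[0,0,6,0,0,0,0],[0,0,9,0,0,0,0],[0,0,12,0,0,0,0],[0,0,12,0,0,0,0]]]'
python3 -m inch '[[[0,0,3,0,0,0,0],[0,0,6,0,0,0,0],[0,0,9,0,0,0,0],[0,0,12,0,0,0,0],[0,0,15,0,0,0,0],[0,0,15,0,0,0,0]]]'
python3 -m inch '[[[0,0,2,0,0,0,0],[0,0,4,0,0,0,0],[0,0,6,0,0,0,0],[0,0,8,0,0,0,0],[0,0,9,0,0,0,0],[0,0,9,0,0,0,0]]]'
```

```text
t: 21.25
ee_pos: [580.1, 191.4, 126.1]
orientation: [-0.424, -3.112, 0.0]
ft_force: [0.4, 1.1, -3.2]
width: 14.1
grasp_force: 30.0
t: 21.85
ee_pos: [580.0, 191.4, 111.1]
orientation: [-0.424, -3.112, 0.0]
ft_force: [-0.2, 0.2, -5.3]
width: 13.8
grasp_force: 30.0
t: 22.45
ee_pos: [580.2, 191.4, 102.4]
orientation: [-0.424, -3.113, 0.0]
ft_force: [1.0, 1.4, -4.6]
width: 13.5
grasp_force: 30.0
```

```bash
python3 -m inch '[[[0,0,1,0,0,0,0],[0,0,2,0,0,0,0],[0,0,3,0,0,0,0],[0,0,3,0,0,0,0]]]'
python3 -m inch '[[[0,0,1,0,0,0,0],[0,0,1.5,0,0,0,0],[0,0,1.5,0,0,0,0]]]'
```

```text
t: 22.85
ee_pos: [580.3, 191.4, 99.6]
orientation: [0.424, 3.113, -0.0]
ft_force: [-0.4, 0.5, -4.0]
width: 13.9
grasp_force: 30.0
t: 23.15
ee_pos: [580.3, 191.4, 98.1]
orientation: [-0.424, -3.113, 0.0]
ft_force: [0.2, 0.4, -4.3]
width: 13.9
grasp_force: 30.0
```

```bash
python3 -m inch '[[[0,0,1,0,0,0,0],[0,0,1,0,0,0,0],[0,0,1,0,0,0,0]]]'
python3 -m inch '[[[0,0,1,0,0,0,0],[0,0,1,0,0,0,0],[0,0,1,0,0,0,0]]]'
```

```text
t: 23.45
ee_pos: [580.5, 191.5, 97.8]
orientation: [0.424, 3.112, 0.0]
ft_force: [-1.8, -0.8, 5.0]
width: 14.0
grasp_force: 30.0
t: 23.75
ee_pos: [580.5, 191.5, 97.8]
orientation: [0.424, 3.112, 0.0]
ft_force: [-5.0, 0.1, 13.3]
width: 13.9
grasp_force: 30.0
```

Firm contact at TCP z=97.8, against 98 expected for home. I'll ease the preload, open and withdraw.

```bash
python3 -m inch '[[[0,0,-1,0,0,0,0],[0,0,-1.5,0,0,0,0],[0,0,-1.5,0,0,0,16],[0,0,-1.5,0,0,0,20],[0,0,-1.5,0,0,0,26],[0,0,-1.5,0,0,0,34],[0,0,-1.5,0,0,0,40],[0,0,-1.5,0,0,0,40],[0,0,-4,0,0,0,40],[0,0,-12,0,0,0,40],[0,0,-25,0,0,0,40],[0,0,-45,0,0,0,40],[0,0,-75,0,0,0,40],[0,0,-110,0,0,0,40],[0,0,-145,0,0,0,40],[0,0,-165,0,0,0,40],[0,0,-170,0,0,0,40],[0,0,-170,0,0,0,40]]]'
python3 - <<'E'
from h import *
w=shot("wrist");t=shot("top");s=shot("scene");C=cam(w)
im=np.zeros((600,800,3),np.uint8)
wi=w["frame"][:,:,::-1].copy()
p=crate(0,28.5,0)
cv2.polylines(wi,[proj(C,[crate(a,b,118,[p[0],p[1],-.269]) for a,b in((40,7),(40,-7),(-40,-7),(-40,7))]).round().astype(int)],True,(0,255,0),1)
im[:300,:400]=cv2.resize(wi,(400,300))
im[:300,400:]=cv2.resize(s["frame"][130:235,250:390,::-1],(400,300),interpolation=cv2.INTER_CUBIC)
im[300:,:400]=cv2.resize(wi[80:290,100:380],(400,300),interpolation=cv2.INTER_CUBIC)
im[300:,400:]=cv2.resize(t["frame"][:,:,::-1],(400,300))
cv2.imwrite("pics/fin.png",im)
E
```

```text
t: 25.55
ee_pos: [580.6, 191.5, 267.4]
orientation: [0.424, 3.111, 0.001]
ft_force: [-0.1, 0.1, -0.4]
width: 35.2
grasp_force: 0.0
```

View pics/fin.png

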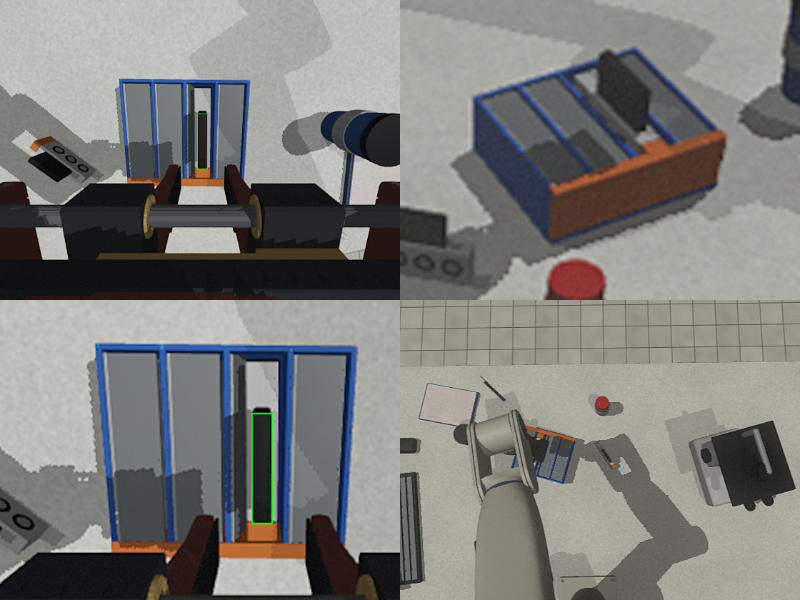

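The final view shows the carrier home in cell 3. Its fin is at (262,465) on the expected outline, its orange cap is against the orange wall, its body is level with the rim, and the flap is open beside it. The gripper is clear and the jar and tumbler have not moved.

```bash
python3 -c "
from workcell import ctrl
print(ctrl.close_job())"
```

```text
the job is handed in; nothing more can be done
None
```

I felt cell 4 (full), then cell 3 (empty), turned the carrier end for end and stood it fully home in cell 3 with its orange end at the orange wall, then let go and handed in at about 26 s; nothing else was moved.

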